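# Put the small tools back in the bench organiser

## Robot

A 6-joint arm with a two-finger parallel gripper is mounted at the origin on a cart in front of the work surface, level with it; the furniture and walls round the work are solid. World frame = base frame: x ahead of the robot, y to its left, z up, the work surface at z = 0. Lengths are in m, angles in rad, forces in N, time in s.
With the tool pointing down it reaches from about 0.4 to 0.825 m from the base axis. Payload 7 kg.
Tool frame: the origin (TCP) lies between the finger pads; the fingertips stand 11 mm ahead of it and the grasp point (between the pads) lies 8 mm behind it (robot.finger_overhang is the distance from the TCP to the fingertips, in m); z points along the fingers, y is the line along which they close (so a half turn about z gives the same grasp; the last joint's range is limited). The gripper opens to 85 mm and grips with 20 to 120 N. Pads are 22 mm wide; open, the fingers measure 114 mm over their backs; the gripper's body (76 mm by 85 mm) begins 54 mm behind the grasp point. The pads swing forward as they close: fully open they stand 13 mm farther back than shut.
Start: joints at [1.531, 0.359, 0.012, 0, -1.224, -0.288], TCP at [0.217, 0.639, 0.242] pointing down, gripper open.
Joint ranges: [-3.07, 3.07], [-1.43, 2.12], [-1.02, 1.25], [-3.03, 1.67], [-3.05, -0], [-3.03, 3.03]. Speed limits (rad/s): [2.39, 2.39, 3.01, 3.14, 3.14, 3.14].

## Interface

Orientations are given as a unit quaternion [x, y, z, w].
In Python, from rig import readout, vision, robot gives the robot as it stands. The module is installed in compiled form; this text tells all that it offers.
- The arm moves only by the tool apply_moves, never from a script. Its argument "plan" is a list of rows, each a list of 7 numbers: the shift along the tool's x, y, z in shares of 0.6 m (1.0 is 0.6 m), then the turn, a rotation vector about the tool's x, y, z in parts of the range, where 1.0 means 360 degrees, then the opening, from 0 (shut) to 1 (fully open). A call has 1 to 20 rows; each row is the pose to reach, as a shift and turn from the pose commanded when the call began, along the tool's axes at that moment; what a row does not reach only later rows make up. A row lasts 1/10 s, in which the tool goes at most 50 mm and 8.59 degrees, less where a joint would pass 70% of its speed; a pose out of reach is approached as far as the arm can. A call with a gripper value outside its range is refused whole. The fingers move at their own pace and stop on an object; "squeeze" is the grip in N (left out, the last holds). Time passes only in rows, so rows that repeat a pose let the fingers close. It gives the time, the measured TCP pose, the force, the opening and the grip force at its end, in the units of the state.
- readout.state(): the state, without advancing time (a new reading comes with each control period).
- vision.read_camera(name): name is "scene" or "side" or "wrist"; returns the picture (420x560x3 uint8, red, green, blue); there is no depth.
- vision.get_calibration(name): a dict with "fx", "fy", "cx", "cy" (pixels), "T" (4x4, takes a point from camera to world coordinates); the wrist camera has in their place "hand_eye" (4x4, takes a point from camera to tool coordinates, whose origin is the TCP and whose axes are the flange's). Camera axes: x right, y up, looking along -z (the intrinsics and any distortion apply to the point x, -y, -z); pixel columns grow to the right and rows downward; lengths in m; the calibration is good to about 2 mm. A picture is of the moment at which its call begins: read the wrist's pose just before it. get_calibration takes no time and is no camera call.
- robot.sign_off(): hands the job in; it is judged then, once.
Trained networks look in the newest picture that a camera, given by its name, has taken for a name from the list of things; names that differ only in an ending like _2 or _b are one class to them, and where a whole thing is asked for, a point or a joint stands for the part that bears it (a point fixed in the world has none). Each returns a list of dicts, best first, with "score" (0 to 1); they miss things now and then, are a little off and sometimes report something else, mostly with a low value. They report only what shows in the picture. A call takes as long as a camera call. They do not tell look-alikes from the thing itself.
- vision.search_frame(camera, label): "at" ([column, row] in pixels, amid what is visible of it).
The state is a dict: "clock": time; "joint_pos": joint angles; "dq": joint speeds; "joint_efforts": joint torques, N m; "tool_pos": TCP position; "tcp_rot": TCP orientation; "ft_force": force on the tool from outside, world axes, zero at the start; "wrist_torque": the same for the moment, N m; "finger_gap": finger opening in m; "grip_force": force on a finger pad.
Only numpy, scipy, OpenCV 4.12 (cv2) and the standard library are available. Lean on these libraries where they do the work, as an engineer would, in place of code of your own. Each camera call takes 0.05 s, during which the arm holds its last target. There are 200 camera calls.

## Task

Put the five small things of the soap bench away in the wooden organiser, each in the place shaped for it: dropper bottle in the small round well, stamp in the wide round well, timer standing in the rectangular well, scoop in the keyhole-shaped well with its handle along the groove, pen lying in the long rest. Somebody has left the bottle in the stamp's well, so it has to come out before the stamp can go in; keep the bottle upright.

Things in the scene. Friction and masses are not known exactly. Their poses are not given: they have to be found in the camera images.
- bottle: Amber glass dropper bottle, black collar and teat, 98 mm tall: body 31 mm across up to 61 mm, above it collar and teat, to be gripped at about 20 mm width. Origin: centre of its underside; z up. At the start it stands in the stamp's well (stamp_block). 0.07 kg.
- stamp: Turned wooden hand stamp, standing upright, 60 mm tall: round foot 39 mm across and 24 mm high, above it a round neck and knob, to be gripped at 24 mm width or a little less at 40 to 50 mm height. Origin: centre of its underside; z up. 0.07 kg.
- timer: White wind-up kitchen timer standing upright, 44 (x) x 66 (y) x 66 (z) mm. Body 30 mm thick from x = -8 to +22 mm; grey round dial, 48 mm across, on its -x face out to x = -22 mm, centred 34 mm up (it does not turn here). Grips well across x (44 mm, dial to back). Origin: underside, middle of the 44 x 66 mm outline. 0.12 kg.
- scoop: Peach plastic scoop standing on its cup, 26 mm high, 79 mm long over all. Cup 42 mm across and round, its centre 18.5 mm from the origin along the scoop's +y; flat handle 10 mm wide and 6 mm thick towards -y, 19 to 25 mm above the cup's underside. Origin: middle of the whole length, at the height of the cup's underside. 0.012 kg.
- pen: Marker pen lying flat, 131 mm long, 14 mm thick, white barrel and black cap; long axis is its y. Origin: middle of its length, at its underside. 0.014 kg.
- bottle_block: Fixed square block of pale wood, 98 x 98 x 16 mm, with the small round well: 46 mm across, 12 mm deep, black floor, in the middle of the block. Origin: underside centre; well floor 4 mm and rim 16 mm above it; x and y along the block's sides, z up. The four square blocks sit in any order in two rows of two, 100 mm apart, in a dark wooden tray.
- stamp_block: Fixed block like bottle_block, with the wide round well: 56 mm across, 12 mm deep, cork floor, in the middle. Origin and heights as for bottle_block. The bottle stands in it at the start.
- timer_block: Fixed block like bottle_block, with the rectangular well: 60 mm along the block's x, 82 mm along its y, 12 mm deep, grey floor, in the middle. Origin and heights as for bottle_block. The timer may face either way.
- scoop_block: Fixed block like bottle_block, with a keyhole-shaped well 12 mm deep: round part 58 mm across, white floor, its centre 8.5 mm from the origin along the block's +y; a groove 26 mm wide runs from it out through the block's -y side for the handle. Origin and heights as for bottle_block. With the scoop home its origin lies 10 mm from the block's origin along the block's -y, axes parallel.
- pen_rest: Fixed long pen rest of pale wood, 198 mm along its y, 54 mm along its x, on the tray's near side. Black bed 30 mm wide and 158 mm long along y; its walls stand 9 mm above the bed and are cut away over the middle 66 mm so that fingers can go down either side of the pen. Origin: underside centre; bed 14 mm above it, wall tops 23 mm. The pen may point either way.
Not all that is in view belongs to the job. Leave any turquoise look-alike of the stamp alone.

How it is judged:
At the end, for the whole second after the job is handed in: All released, at rest, each on the floor of its own place, upright (pen flat): bottle and stamp within 11 mm of centre, scoop and timer 15 mm, pen 16 mm; scoop handle within 20 degrees of its groove, pen within 11 degrees of its rest (z of bottle in the frame of bottle_block between 0 and 0.008 m and linear speed of each of bottle, stamp, timer, scoop, pen below 0.02 m/s and horizontal distance between bottle and bottle_block below 0.011 m and angle between each of bottle, stamp, timer, scoop's own z axis and vertical below 0.12 rad and z of stamp in the frame of stamp_block between 0 and 0.008 m and horizontal distance between stamp and stamp_block below 0.011 m and z of timer in the frame of timer_block between 0 and 0.008 m and horizontal distance between timer and timer_block below 0.015 m and z of scoop in the frame of scoop_block between 0 and 0.008 m and x of scoop in the frame of scoop_block between -0.015 and 0.015 m and y of scoop in the frame of scoop_block between -0.025 and 0.005 m and angle between the y axis of scoop and the y axis of scoop_block, either way round below 0.35 rad and z of pen in the frame of pen_rest between 0.01 and 0.018 m and horizontal distance between pen and pen_rest below 0.016 m and angle between the y axis of pen and the y axis of pen_rest, either way round below 0.2 rad); the robot touches nothing.
It fails at once if the bottle is tipped over (angle between bottle's own z axis and vertical above 0.8 rad).
It also fails if it takes over 134 s, if anything falls off the work surface, if the arm or the gripper's body presses on something with over 40 N, if the wrist force passes 120 N, or if a joint passes its speed limit or range.

## Working session

There is one attempt and no reset: what is moved stays moved. The work goes in short steps, Python scripts to look and compute and a tool call to move; the robot and the scene stay as the last step left them, time stands still between calls to the robot, and variables do not carry over. Pictures are saved under pics/ and viewed, at most 14 in all, crops included, and the job is handed in when it is done.

Besides the shell and the picture viewer there is one more tool, called after ">>>" by a JSON object that holds its "name" and its "arguments", one argument or row to a line. apply_moves: Moves the arm, as the interface text tells. Its arguments: {"type":"object","properties":{"plan":{"type":"array","items":{"type":"array","items":{"type":"number"}}},"squeeze":{"type":"number"}},"required":["plan"]}

```bash
mkdir -p pics; python3 - <<'E'
from rig import readout, vision, robot
import cv2
s=readout.state(); print(s)
for c in ("scene","side"):
    im=vision.read_camera(c); cv2.imwrite(f"pics/{c}0.png",im[:,:,::-1]); print(c,vision.get_calibration(c))
    for n in "bottle stamp timer scoop pen bottle_block stamp_block timer_block scoop_block pen_rest".split():
        print(n,[(d["at"],round(d["score"],2)) for d in vision.search_frame(c,n)[:3]])
print(vision.get_calibration("wrist"))
im=vision.read_camera("wrist"); cv2.imwrite("pics/wrist0.png",im[:,:,::-1])
E
```

```text
{'clock': 0.0, 'joint_pos': array([ 1.53108128e+00,  3.59394004e-01,  1.10641369e-02, -3.58881520e-04,
       -1.22408939e+00, -2.88122974e-01]), 'dq': array([ 0.00100001, -0.00285824, -0.00198085,  0.0005098 , -0.00079274,
       -0.00168605]), 'joint_efforts': array([ 1.28559874e-03, -5.83311617e+01,  2.93437797e+01,  6.93725020e+00,
       -5.61908557e-03,  1.72222087e-05]), 'tool_pos': array([0.21720486, 0.63861308, 0.24135978]), 'tcp_rot': array([ 9.86585021e-01, -1.63246164e-01, -6.68858053e-05,  8.26116793e-04]), 'ft_force': array([ 0.45820428, -0.05161305,  0.83066595]), 'wrist_torque': array([ 0.00156531, -0.03259717, -0.02919703]), 'grip_force': 0.0, 'finger_gap': 0.08580730899884118}
scene {'fx': 464.34415669330565, 'fy': 464.34415669330565, 'cx': 274.5624837090513, 'cy': 209.08214761169137, 'T': array([[ 0.69331177,  0.43987524, -0.57081395, -0.01149112],
       [-0.72059958,  0.43132698, -0.54285659, -0.592608  ],
       [ 0.00741828,  0.78769715,  0.61601799,  0.63178939],
       [ 0.        ,  0.        ,  0.        ,  1.        ]])}
bottle [([211.7, 165.6], 0.78)]
sta
[... 921 characters left out ...]
0.6)]
pen [([213.9, 240.8], 0.47)]
bottle_block [([329.1, 196.6], 0.96)]
stamp_block [([300.4, 172.1], 0.95)]
timer_block [([330.4, 172.8], 0.95)]
scoop_block [([294.7, 192.3], 0.56)]
pen_rest [([328.4, 197.3], 0.73), ([271.0, 180.0], 0.65)]
{'fx': 293.46018979317455, 'fy': 293.46018979317455, 'cx': 278.49283929001643, 'cy': 204.61332322022747, 'hand_eye': array([[ 1.71136678e-04,  9.51190065e-01,  3.08605623e-01,
         7.98866166e-02],
       [ 9.99999889e-01, -2.97918421e-04,  3.63701677e-04,
         2.52653450e-04],
       [ 4.37888721e-04,  3.08605527e-01, -9.51190011e-01,
        -1.31557198e-01],
       [ 0.00000000e+00,  0.00000000e+00,  0.00000000e+00,
         1.00000000e+00]])}
```

View pics/scene0.png

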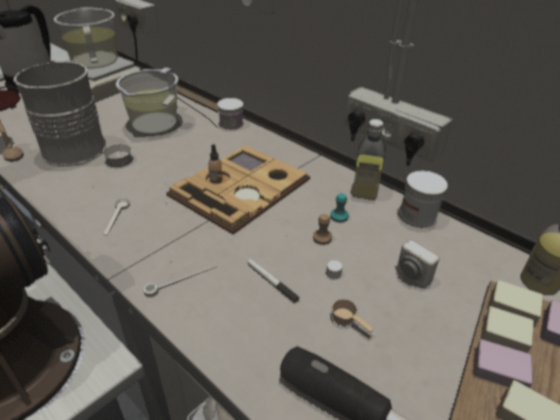

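View pics/side0.png

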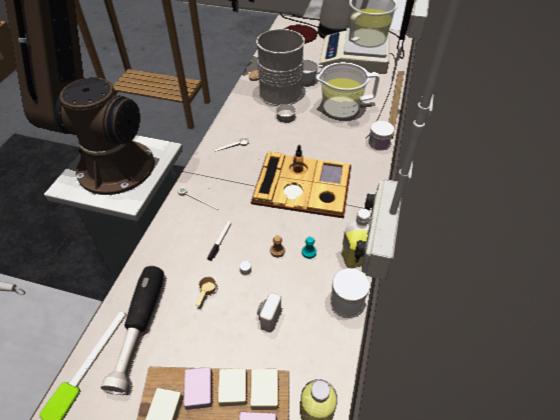

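The scene picture shows the tray at about (240,185) with the bottle at (213,165). The brown stamp is at (324,230) and the turquoise look-alike at (341,207). The timer is at (417,262), the scoop at (350,315) and the pen at (273,280). The side view agrees. Candidates for the stamp are brown at scene (324,230) and turquoise at (341,207). The brown wooden one fits, and I'll confirm it in a crop.

```bash
cat > h.py <<'E'
import numpy as np, cv2
from rig import readout, vision, robot
from scipy.spatial.transform import Rotation as R
def campose(cam, s=None):
    c=vision.get_calibration(cam)
    if cam=="wrist":
        s=s or readout.state(); T=np.eye(4); T[:3,:3]=R.from_quat(s["tcp_rot"]).as_matrix(); T[:3,3]=s["tool_pos"]
        return c,T@c["hand_eye"]
    return c,c["T"]
def ray(cam,px,s=None):
    c,T=campose(cam,s)
    d=np.array([(px[0]-c["cx"])/c["fx"],-(px[1]-c["cy"])/c["fy"],-1.])
    return T[:3,3],T[:3,:3]@d
def onplane(cam,px,z,s=None):
    o,d=ray(cam,px,s); return o+d*(z-o[2])/d[2]
def proj(cam,P,s=None):
    c,T=campose(cam,s); q=np.linalg.inv(T)@np.append(P,1)
    return np.array([c["cx"]-c["fx"]*q[0]/q[2], c["cy"]+c["fy"]*q[1]/q[2]])
def tri(rays):
    A=np.zeros((3,3));b=np.zeros(3)
    for o,d in rays:
        d=d/np.linalg.norm(d);M=np.eye(3)-np.outer(d,d);A+=M;b+=M@o
    return np.linalg.solve(A,b)
E
python3 - <<'E'
from h import *
S=dict(bottle=((211.7,165.6),(296.3,161.5)),stamp=((324.4,230),(278.7,246.1)),turq=((341,207),(310,247)),timer=((415.6,261.8),(269.9,310.4)),scoop=((346.5,314.6),(206.5,286)),pen=((275,281),(219,241)),
bb=((278,173),(328,197)),sb=((214,181),(300,172)),tb=((246.8,159.6),(330.4,172.8)),scb=((247,195),(294,193)),pr=((208.5,201.3),(270,177)))
for k,(a,b) in S.items():
    print(k,tri([ray("scene",a),ray("side",b)]).round(3))
a=cv2.imread("pics/scene0.png"); 
cv2.imwrite("pics/cropA.png",cv2.resize(a[185:345,240:450],None,fx=3.5,fy=3.5,interpolation=cv2.INTER_CUBIC))
E
```

```text
bottle [0.543 0.132 0.048]
stamp [ 0.574 -0.174  0.024]
turq [ 0.652 -0.156  0.028]
timer [ 0.606 -0.36   0.038]
scoop [ 0.437 -0.332  0.018]
pen [ 0.414 -0.189  0.009]
bb [0.661 0.036 0.02 ]
sb [ 0.553  0.142 -0.004]
tb [0.648 0.131 0.023]
scb [0.561 0.038 0.007]
pr [0.477 0.072 0.016]
```

View pics/cropA.png

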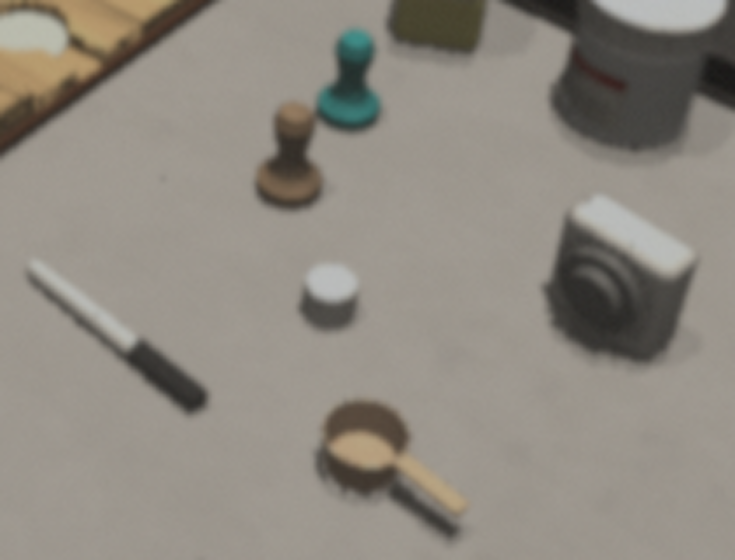

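View pics/wrist0.png

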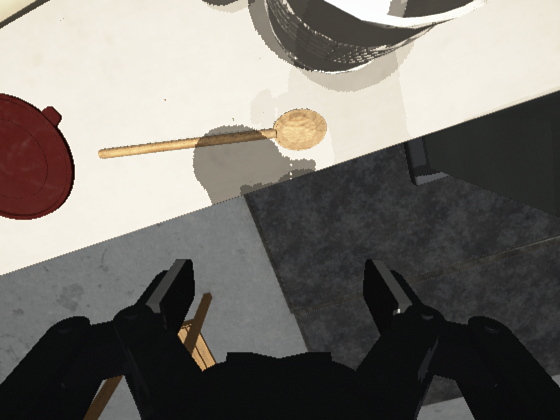

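The crop confirms it: the brown wooden stamp is at crop (290,155), with the turquoise look-alike behind it at (350,80). The pen's cap points right and down, and the timer's dial faces the camera. The wrist view shows only a wooden spoon and the pot, so I'm moving above the tray.

Careful with the scale: shifts go in shares of 0.6 m and turns go in shares of 360 degrees. That gives: 0.494 m / 0.6 = 0.8233, 0.417 m / 0.6 = 0.695, -18.8 degrees / 360 = -0.0522.

>>> {"name": "apply_moves", "arguments": {
  "plan": [
    [0,0,-0.0833,0,0,0,1],
    [0,0,-0.1817,0,0,0,1],
    [0.8233,0.695,-0.1817,0,0,-0.0522,1],
    [0.8233,0.695,-0.1817,0,0,-0.0522,1],
    [0.8233,0.695,-0.1817,0,0,-0.0522,1],
    [0.8233,0.695,-0.1817,0,0,-0.0522,1],
    [0.8233,0.695,-0.1817,0,0,-0.0522,1],
    [0.8233,0.695,-0.1817,0,0,-0.0522,1],
    [0.8233,0.695,-0.1817,0,0,-0.0522,1],
    [0.8233,0.695,-0.1817,0,0,-0.0522,1],
    [0.8233,0.695,-0.1817,0,0,-0.0522,1],
    [0.8233,0.695,-0.1817,0,0,-0.0522,1],
    [0.8233,0.695,-0.1817,0,0,-0.0522,1],
    [0.8233,0.695,-0.1817,0,0,-0.0522,1],
    [0.8233,0.695,-0.1817,0,0,-0.0522,1],
    [0.8233,0.695,-0.1817,0,0,-0.0522,1],
    [0.8233,0.695,-0.1817,0,0,-0.0522,1],
    [0.8233,0.695,-0.1817,0,0,-0.0522,1],
    [0.8233,0.695,-0.1817,0,0,-0.0522,1]
  ]
}}

```text
clock: 3.05
tool_pos: [0.5504, 0.0862, 0.3515]
tcp_rot: [1.0, 0.001, 0.0, -0.0]
ft_force: [-0.5, -0.1, -0.6]
finger_gap: 0.0851
grip_force: 0.0
```

```bash
cat >> h.py <<'E'
def snap(name,crop=None,k=1):
    s=readout.state(); im=vision.read_camera("wrist")[:,:,::-1].copy()
    np.savez(f"pics/{name}.npz",im=im,p=s["tool_pos"],q=s["tcp_rot"]); 
    if crop: r0,r1,c0,c1=crop; im=cv2.resize(im[r0:r1,c0:c1],None,fx=k,fy=k,interpolation=cv2.INTER_CUBIC)
    cv2.imwrite(f"pics/{name}.png",im); print(s["clock"],s["tool_pos"].round(4),yaw(s)); return s
def yaw(s):
    x=R.from_quat(s["tcp_rot"]).as_matrix()[:,0]; return round(float(np.degrees(np.arctan2(x[1],x[0]))),2)
def load(name):
    d=np.load(f"pics/{name}.npz"); return d["im"],dict(tool_pos=d["p"],tcp_rot=d["q"])
def go(p,psi,s=None):
    "tool-frame shift and turn to TCP p with tool x at world angle psi (deg), tool down"
    s=s or readout.state(); M=R.from_quat(s["tcp_rot"]).as_matrix()
    T=np.column_stack([[np.cos(np.radians(psi)),np.sin(np.radians(psi)),0],[np.sin(np.radians(psi)),-np.cos(np.radians(psi)),0],[0,0,-1]])
    print((M.T@(np.array(p)-s["tool_pos"])).round(4), np.degrees(R.from_matrix(M.T@T).as_rotvec()).round(2))
E
python3 - <<'E'
from h import *
snap("w1",(0,300,130,530),2)
E
```

```text
3.05 [0.5504 0.0862 0.3515] 0.11
```

View pics/w1.png

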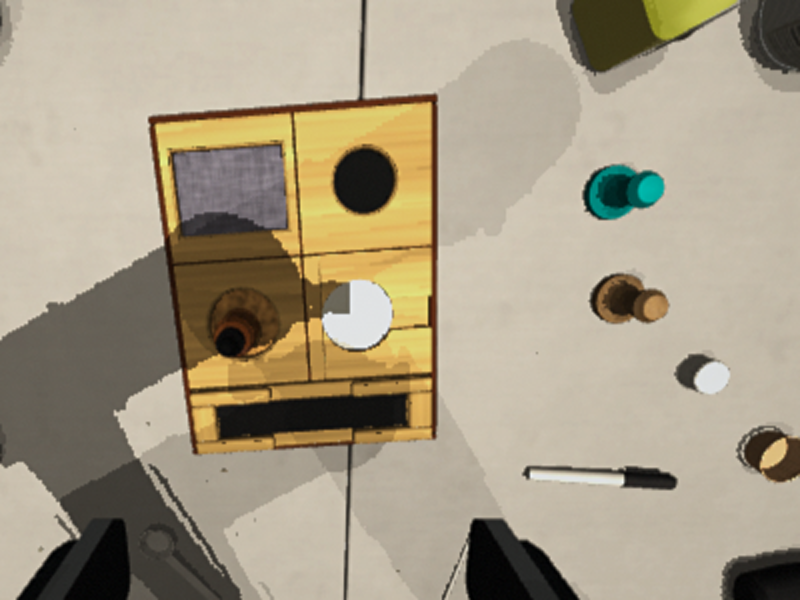

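The wrist view shows the whole organiser. In crop pixels, the timer well is at (230,190), the bottle well at (365,179), and the stamp well with the bottle at (243,323). The scoop well is at (358,313) with its groove leaving to the right, and the pen rest is at (312,415). The pen runs from (524,472) to (676,480), and the brown stamp's foot is at (617,298).

```bash
python3 - <<'E'
from h import *
from scipy.optimize import least_squares
im,s=load("w1"); f=lambda p:(p[0]/2+130,p[1]/2)
# tray frame: X far, Y left, origin = joint cross of four blocks; heights top=zt
pts=[((303,257),(0,0)),((293,113),(99,0)),((434,247),(0,-99)),((173,265),(0,99)),((309,383),(-99,0)),((365,179),(50,-50)),((358,313),(-50,-41.5+0))]
def P(v,a): c,si=np.cos(v[2]),np.sin(v[2]); return np.array([v[0]+(c*a[0]-si*a[1])/1e3, v[1]+(si*a[0]+c*a[1])/1e3, v[3]])
def res(v): return np.concatenate([proj("wrist",P(v,a),s)-f(p) for p,a in pts])
r=least_squares(res,[.6,.085,0,.02]); print(r.x,np.degrees(r.x[2]),res(r.x).reshape(-1,2).round(1).tolist())
for n,a in dict(bb=(50,-50),sb=(-50,50),tb=(50,50),scb=(-50,-50)).items(): print(n,P(r.x,a).round(4))
print("yaw from joints",[onplane("wrist",f(p),.02,s).round(4).tolist() for p in [(217,420),(409,411),(218,405),(409,397),(218,436),(409,425)]])
# objects
print("pen ends",[onplane("wrist",f(p),.007,s).round(4).tolist() for p in [(524,473),(676,480)]])
print("stamp foot/knob",onplane("wrist",f((617,300)),.012,s),onplane("wrist",f((650,305)),.055,s))
print("bottle teat top",onplane("wrist",f((231,344)),.098+.01,s))
E
```

```text
[0.60369308 0.08219387 0.07215196 0.02203896] 4.1340027341664385 [[-0.5, -0.7], [-0.2, -0.6], [-0.7, -0.4], [-0.0, -0.0], [0.6, -1.0], [0.3, 0.7], [0.5, 2.1]]
bb [0.6572 0.0359 0.022 ]
sb [0.5502 0.1285 0.022 ]
tb [0.65   0.1357 0.022 ]
scb [0.5574 0.0287 0.022 ]
yaw from joints [[0.4705, 0.1525, 0.02], [0.4787, -0.0072, 0.02], [0.4836, 0.1512, 0.02], [0.4909, -0.0064, 0.02], [0.4562, 0.1523, 0.02], [0.4664, -0.0079, 0.02]]
pen ends [[0.4171, -0.1149, 0.007], [0.4106, -0.2505, 0.007]]
stamp foot/knob [ 0.56939144 -0.16853887  0.012     ] [ 0.5713931  -0.16983699  0.055     ]
bottle teat top [0.55294744 0.12870443 0.108     ]
```

In the tool's units: 0.266 m / 0.6 = 0.4433, 0.15 m / 0.6 = 0.25, -4 degrees / 360 = -0.0111.

>>> {"name": "apply_moves", "arguments": {
  "plan": [
    [0.0042,-0.0708,0,0,0,-0.0111,0.7],
    [0.0042,-0.0708,0.0833,0,0,-0.0111,0.7],
    [0.0042,-0.0708,0.1667,0,0,-0.0111,0.7],
    [0.0042,-0.0708,0.25,0,0,-0.0111,0.7],
    [0.0042,-0.0708,0.3333,0,0,-0.0111,0.7],
    [0.0042,-0.0708,0.4,0,0,-0.0111,0.7],
    [0.0042,-0.0708,0.4433,0,0,-0.0111,0.7],
    [0.0042,-0.0708,0.4433,0,0,-0.0111,0.7],
    [0.0042,-0.0708,0.4433,0,0,-0.0111,0],
    [0.0042,-0.0708,0.4433,0,0,-0.0111,0],
    [0.0042,-0.0708,0.4433,0,0,-0.0111,0],
    [0.0042,-0.0708,0.4433,0,0,-0.0111,0],
    [0.0042,-0.0708,0.4433,0,0,-0.0111,0],
    [0.0042,-0.0708,0.4433,0,0,-0.0111,0],
    [0.0042,-0.0708,0.4433,0,0,-0.0111,0],
    [0.0042,-0.0708,0.4433,0,0,-0.0111,0],
    [0.0042,-0.0708,0.4433,0,0,-0.0111,0],
    [0.0042,-0.0708,0.4433,0,0,-0.0111,0]
  ],
  "squeeze": 30
}}

```text
clock: 4.9
tool_pos: [0.5547, 0.1283, 0.0872]
tcp_rot: [0.999, 0.035, 0.002, -0.001]
ft_force: [-0.3, 0.5, 6.8]
finger_gap: 0.0168
grip_force: 29.4
```

```bash
python3 - <<'E'
from h import *
s=readout.state(); print(s["clock"],s["tool_pos"],yaw(s),s["finger_gap"],s["grip_force"])
go([.657,.036,s["tool_pos"][2]],4.1)
E
```

```text
4.9 [0.55467075 0.12828007 0.08720612] 4.04 0.01679023192958282 29.43651441950351
[0.0956 0.0993 0.0002] [-0.07 -0.2  -0.05]
```

In the tool's units: 0.0995 m / 0.6 = 0.1658, 0.096 m / 0.6 = 0.16.

>>> {"name": "apply_moves", "arguments": {
  "plan": [
    [0,0,-0.0333,0,0,0,0],
    [0,0,-0.075,0,0,0,0],
    [0.0333,0.0333,-0.0833,0,0,0,0],
    [0.075,0.0783,-0.0833,0,0,0,0],
    [0.1167,0.1217,-0.0833,0,0,0,0],
    [0.1467,0.1517,-0.0833,0,0,0,0],
    [0.16,0.1658,-0.0833,0,0,0,0],
    [0.16,0.1658,-0.0833,0,0,0,0],
    [0.16,0.1658,-0.0833,0,0,0,0]
  ]
}}

```text
clock: 5.8
tool_pos: [0.6554, 0.0353, 0.1352]
tcp_rot: [0.999, 0.035, -0.0, -0.0]
ft_force: [0.3, -0.5, -1.0]
finger_gap: 0.0166
grip_force: 29.4
```

```bash
python3 - <<'E'
from h import *
s=snap("w2",(60,340,140,420),2)
print(s["ft_force"],s["finger_gap"]); go([.657,.036,.0875],4.1)
E
```

```text
5.8 [0.6554 0.0353 0.1352] 3.98
[ 0.31382946 -0.52776584 -0.96939897] 0.01656524862605191
[ 0.0017 -0.0003  0.0479] [-0.01  0.02 -0.07]
```

View pics/w2.png

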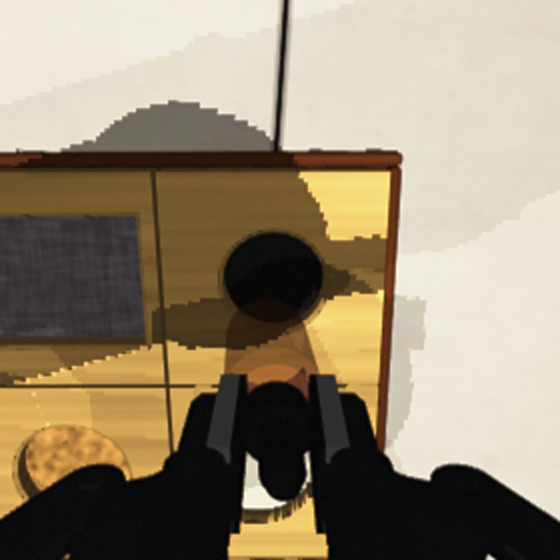

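The bottle hangs upright between the fingers, near crop (275,400). The bottle well, at (273,275), is just below it, and the stamp well, at (72,465), is now empty. I'm lowering the bottle.

In the tool's units: -0.07 m / 0.6 = -0.1167, 0.048 m / 0.6 = 0.08.

>>> {"name": "apply_moves", "arguments": {
  "plan": [
    [0.0017,0,0.0333,0,0,0,0],
    [0.0017,0,0.0583,0,0,0,0],
    [0.0017,0,0.0767,0,0,0,0],
    [0.0017,0,0.08,0,0,0,0],
    [0.0017,0,0.08,0,0,0,0],
    [0.0017,0,0.08,0,0,0,0],
    [0.0017,0,0.08,0,0,0,0.6],
    [0.0017,0,0.08,0,0,0,0.6],
    [0.0017,0,0.08,0,0,0,0.6],
    [0.0017,0,0.08,0,0,0,0.6],
    [0.0017,0,0.08,0,0,0,0.6],
    [0.0017,0,0,0,0,0,0.6],
    [0.0017,0,-0.0833,0,0,0,0.6],
    [0.0017,0,-0.1167,0,0,0,0.6],
    [0.0017,0,-0.1167,0,0,0,0.6],
    [0.0017,0,-0.1167,0,0,0,0.6]
  ]
}}

```text
clock: 7.45
tool_pos: [0.6568, 0.0353, 0.2055]
tcp_rot: [0.999, 0.035, 0.0, -0.0]
ft_force: [0.1, 0.8, -1.3]
finger_gap: 0.0515
grip_force: 0.0
```

```bash
python3 - <<'E'
from h import *
s=readout.state(); print(s["clock"],s["tool_pos"],s["finger_gap"])
im,w=load("w1"); f=lambda p:(p[0]/2+130,p[1]/2)
print("turq",onplane("wrist",f((605,193)),.012,w))
im=vision.read_camera("scene"); print([(d["at"],d["score"]) for d in vision.search_frame("scene","bottle")])
print(proj("scene",[.657,.036,.06]))
# go to viewpoint between scoop and timer
go([.50,-.30,.30],0)
go([.50,-.30,.20],0)
E
```

```text
7.45 [0.65680016 0.03530106 0.20546883] 0.051511904265320256
turq [ 0.64925108 -0.14595835  0.012     ]
[([274.2, 163.4], 0.96)]
[277.26477128 159.50101437]
[-0.1794  0.3234 -0.0957] [0.01 0.13 4.01]
[-0.1792  0.3234  0.0043] [0.01 0.13 4.01]
```

In the tool's units: 0.323 m / 0.6 = 0.5383, -0.18 m / 0.6 = -0.3, 4 degrees / 360 = 0.0111.

>>> {"name": "apply_moves", "arguments": {
  "plan": [
    [-0.3,0.5383,-0.16,0,0,0.0111,1],
    [-0.3,0.5383,-0.16,0,0,0.0111,1],
    [-0.3,0.5383,-0.16,0,0,0.0111,1],
    [-0.3,0.5383,-0.16,0,0,0.0111,1],
    [-0.3,0.5383,-0.16,0,0,0.0111,1],
    [-0.3,0.5383,-0.16,0,0,0.0111,1],
    [-0.3,0.5383,-0.16,0,0,0.0111,1],
    [-0.3,0.5383,-0.16,0,0,0.0111,1],
    [-0.3,0.5383,-0.16,0,0,0.0111,1],
    [-0.3,0.5383,-0.16,0,0,0.0111,1],
    [-0.3,0.5383,-0.16,0,0,0.0111,1],
    [-0.3,0.5383,-0.16,0,0,0.0111,1]
  ]
}}

```text
clock: 8.75
tool_pos: [0.5004, -0.2986, 0.3004]
tcp_rot: [1.0, 0.001, -0.001, -0.0]
ft_force: [-0.4, -0.1, -0.4]
finger_gap: 0.0853
grip_force: 0.0
```

```bash
python3 - <<'E'
from h import *
snap("w3",(0,300,130,530),2)
E
```

```text
8.75 [ 0.5004 -0.2986  0.3004] 0.09
```

View pics/w3.png

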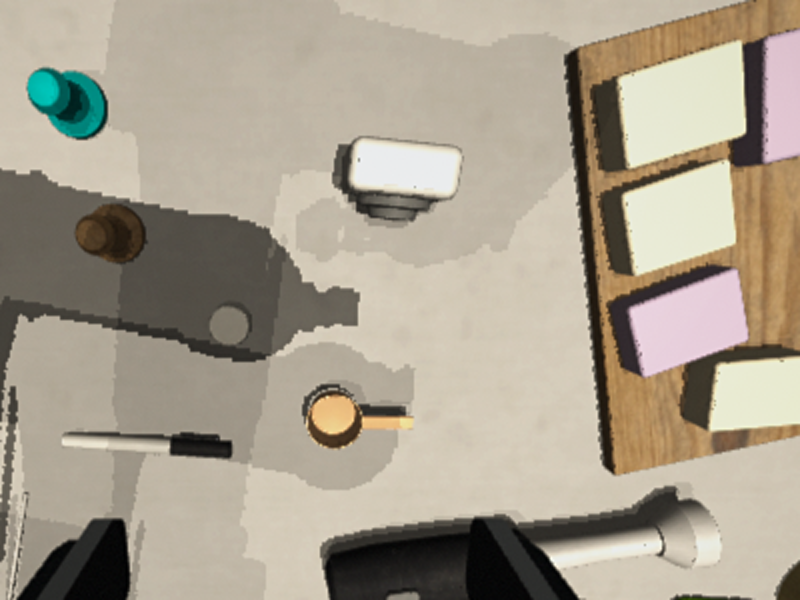

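The second wrist view shows the timer's top face with corners (350,140), (462,150), (457,198) and (352,190), and the dial towards the robot. The scoop cup is at (334,418) with its handle end at (412,421), and the pen runs from (62,439) to (232,448). The brown stamp is at (110,234).

```bash
python3 - <<'E'
from h import *
im,s=load("w3"); f=lambda p:(p[0]/2+130,p[1]/2); o=lambda p,z:onplane("wrist",f(p),z,s)
q=[o(p,.066) for p in [(349,138),(463,148),(459,201),(350,192)]]; m=np.mean(q,0); print("timer corners",np.round(q,4).tolist(),"body mid",m)
e=(q[0]+q[3]-q[1]-q[2])[:2]; a=np.degrees(np.arctan2(e[1],e[0])); print("y-axis yaw",a, "edge lens",np.linalg.norm(q[0]-q[1]),np.linalg.norm(q[1]-q[2]))
ax=np.radians(a-90); print("timer origin", m[:2]-.007*np.array([np.cos(ax),np.sin(ax)]))
c=o((334,419),.026); h=o((413,421),.025); h2=o((362,422),.025); print("scoop cup",c,"handle end",h, "yaw y",np.degrees(np.arctan2(*(c-h)[1::-1])),np.degrees(np.arctan2(*(h2-h)[1::-1])))
p=[o(x,.007) for x in [(62,439),(232,448)]]; d=p[0]-p[1]; print("pen",np.mean(p,0),np.degrees(np.arctan2(d[1],d[0])),np.linalg.norm(d))
print("stamp",o((123,234),.012),o((93,233),.055))
E
```

```text
timer corners [[0.6237, -0.3283, 0.066], [0.6186, -0.3937, 0.066], [0.59, -0.3939, 0.066], [0.5948, -0.3297, 0.066]] body mid [ 0.60677172 -0.36138839  0.066     ]
y-axis yaw 85.6002421762295 edge lens 0.06560533094844137 0.02860256440215137
timer origin [ 0.59979235 -0.36085139]
scoop cup [ 0.44061696 -0.32600116  0.026     ] handle end [ 0.43884283 -0.38406175  0.025     ] yaw y 88.24978001270073 91.31154355632299
pen [ 0.41365165 -0.18269698  0.007     ] 86.86020807599269 0.13161611324552686
stamp [ 0.56965968 -0.1793672   0.012     ] [ 0.57130784 -0.17321309  0.055     ]
```

```bash
python3 - <<'E'
from h import *
go([.600,-.361,.12],-94.4); go([.600,-.361,.030],-94.4)
E
```

```text
[0.0997 0.0626 0.1805] [4.00e-02 7.00e-02 9.45e+01]
[0.0998 0.0626 0.2705] [4.00e-02 7.00e-02 9.45e+01]
```

In the tool's units: 0.15 m / 0.6 = 0.25, 0.1 m / 0.6 = 0.1667, 94.5 degrees / 360 = 0.2625.

>>> {"name": "apply_moves", "arguments": {
  "plan": [
    [0.1667,0.1042,0.25,0,0,0.2625,1],
    [0.1667,0.1042,0.25,0,0,0.2625,1],
    [0.1667,0.1042,0.25,0,0,0.2625,1],
    [0.1667,0.1042,0.25,0,0,0.2625,1],
    [0.1667,0.1042,0.25,0,0,0.2625,1],
    [0.1667,0.1042,0.25,0,0,0.2625,1],
    [0.1667,0.1042,0.25,0,0,0.2625,1],
    [0.1667,0.1042,0.25,0,0,0.2625,1],
    [0.1667,0.1042,0.25,0,0,0.2625,1],
    [0.1667,0.1042,0.25,0,0,0.2625,1],
    [0.1667,0.1042,0.25,0,0,0.2625,1],
    [0.1667,0.1042,0.25,0,0,0.2625,1],
    [0.1667,0.1042,0.25,0,0,0.2625,1],
    [0.1667,0.1042,0.25,0,0,0.2625,1]
  ]
}}

```text
clock: 10.2
tool_pos: [0.6003, -0.3617, 0.1511]
tcp_rot: [-0.68, 0.733, 0.0, -0.0]
ft_force: [0.3, -0.3, -1.3]
finger_gap: 0.0855
grip_force: 0.0
```

```bash
python3 - <<'E'
from h import *
s=readout.state(); print(s["clock"],s["tool_pos"],yaw(s),s["joint_pos"].round(2)); go([.600,-.361,.030],-94.4)
snap("w4")
E
```

```text
10.2 [ 0.60026836 -0.36166989  0.15113397] -94.25 [-0.27  0.46 -0.04 -0.   -1.07  0.19]
[-0.0006  0.0003  0.1211] [0.02 0.   0.15]
10.2 [ 0.6003 -0.3617  0.1511] -94.25
```

View pics/w4.png

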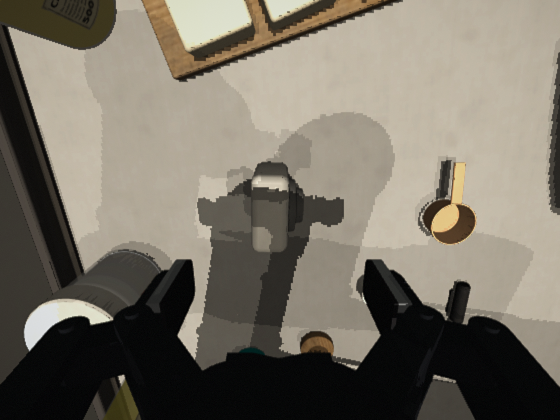

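The timer sits centred between the open fingers at (272,210), with its dial to the right (297,208). The grey jar is at the lower left (90,310), so I'll check its clearance.

```bash
python3 - <<'E'
from h import *
print("jar lid",tri([ray("scene",(426,188)),ray("side",(350,283))]), "lid edge",tri([ray("scene",(405,190)),ray("side",(332,287))]))
E
```

```text
jar lid [ 0.76797881 -0.2752276   0.08383281] lid edge [ 0.73070893 -0.26581888  0.07339845]
```

In the tool's units: 0.121 m / 0.6 = 0.2017, 0.101 m / 0.6 = 0.1683.

>>> {"name": "apply_moves", "arguments": {
  "plan": [
    [0,0,0.0833,0,0,0,1],
    [0,0,0.1667,0,0,0,1],
    [0,0,0.2017,0,0,0,1],
    [0,0,0.2017,0,0,0,1],
    [0,0,0.2017,0,0,0,0],
    [0,0,0.2017,0,0,0,0],
    [0,0,0.2017,0,0,0,0],
    [0,0,0.2017,0,0,0,0],
    [0,0,0.2017,0,0,0,0],
    [0,0,0.2017,0,0,0,0],
    [0,0,0.2017,0,0,0,0],
    [0,0,0.2017,0,0,0,0],
    [0,0,0.1683,0,0,0,0],
    [0,0,0.085,0,0,0,0],
    [0,0,0.0017,0,0,0,0],
    [0,0,-0.0483,0,0,0,0],
    [0,0,-0.0483,0,0,0,0],
    [0,0,-0.0483,0,0,0,0]
  ],
  "squeeze": 40
}}

```text
clock: 12.05
tool_pos: [0.6003, -0.3619, 0.1819]
tcp_rot: [-0.679, 0.734, -0.001, 0.001]
ft_force: [-1.1, 0.7, -3.0]
finger_gap: 0.0433
grip_force: 41.2
```

```bash
python3 - <<'E'
from h import *
s=readout.state(); print(s["clock"],s["tool_pos"],yaw(s),s["finger_gap"],s["grip_force"]); go([.650,.1357,.18],-85.9)
E
```

```text
12.05 [ 0.60030672 -0.36190542  0.18189201] -94.49 0.04326425325223023 41.22251898050308
[-0.5    -0.0106  0.0019] [-0.16 -0.01 -8.59]
```

In the tool's units: -0.5 m / 0.6 = -0.8333, -0.04 m / 0.6 = -0.0667, -8.6 degrees / 360 = -0.0239.

>>> {"name": "apply_moves", "arguments": {
  "plan": [
    [-0.0667,-0.0017,0,0,0,-0.0028,0],
    [-0.1417,-0.0033,0,0,0,-0.0056,0],
    [-0.2167,-0.005,0,0,0,-0.0083,0],
    [-0.2917,-0.0067,0,0,0,-0.0111,0],
    [-0.3667,-0.0083,0,0,0,-0.0139,0],
    [-0.4417,-0.01,0,0,0,-0.0167,0],
    [-0.5167,-0.0117,0,0,0,-0.0194,0],
    [-0.5917,-0.0133,0,0,0,-0.0222,0],
    [-0.6667,-0.015,0,0,0,-0.0239,0],
    [-0.7333,-0.0167,0,0,0,-0.0239,0],
    [-0.7917,-0.0175,0,0,0,-0.0239,0],
    [-0.8333,-0.0175,0,0,0,-0.0239,0],
    [-0.8333,-0.0175,0,0,0,-0.0239,0],
    [-0.8333,-0.0175,0,0,0,-0.0239,0],
    [-0.8333,-0.0175,0,0,0,-0.0239,0]
  ]
}}

```text
clock: 13.55
tool_pos: [0.649, 0.1347, 0.1794]
tcp_rot: [0.732, -0.681, -0.0, 0.001]
ft_force: [0.4, 0.5, -1.4]
finger_gap: 0.0429
grip_force: 41.2
```

```bash
python3 - <<'E'
from h import *
s=snap("w5"); print(s["finger_gap"]); go([.650,.1357,.040],-85.9)
E
```

```text
13.55 [0.649  0.1347 0.1794] -85.91
0.042935719287869045
[-0.0012 -0.001   0.1397] [ 0.07 -0.03 -0.03]
```

View pics/w5.png

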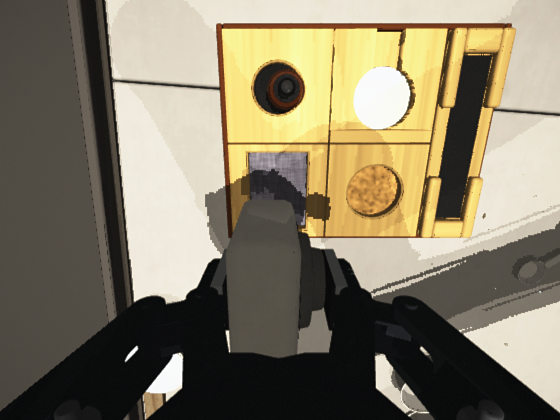

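The bottle stands in its own well at (281,88). The stamp well at (375,190) is free, and the timer is held upright over its well. I'm placing it.

>>> {"name": "apply_moves", "arguments": {
  "plan": [
    [-0.0017,-0.0017,0.075,0,0,0,0],
    [-0.0017,-0.0017,0.15,0,0,0,0],
    [-0.0017,-0.0017,0.1917,0,0,0,0],
    [-0.0017,-0.0017,0.2167,0,0,0,0],
    [-0.0017,-0.0017,0.2317,0,0,0,0],
    [-0.0017,-0.0017,0.2317,0,0,0,0],
    [-0.0017,-0.0017,0.2317,0,0,0,0]
  ]
}}

```text
clock: 14.3
tool_pos: [0.6515, 0.1368, 0.0427]
tcp_rot: [0.732, -0.681, 0.0, -0.001]
ft_force: [-0.7, -0.7, -1.3]
finger_gap: 0.0431
grip_force: 40.8
```

```bash
python3 - <<'E'
from h import *
s=readout.state(); print(s["clock"],s["tool_pos"],yaw(s),s["finger_gap"],s["ft_force"])
im,w=load("w5")
for p in [(329,144),(333,28),(226,142)]: print(onplane("wrist",p,.022,w))
for a in [(0,0),(0,-99),(99,0)]:
    t=np.radians(4.13); print(.6037+(np.cos(t)*a[0]-np.sin(t)*a[1])/1e3,.0822+(np.sin(t)*a[0]+np.cos(t)*a[1])/1e3)
E
```

```text
14.3 [0.65146959 0.13679867 0.0426651 ] -85.89 0.043071840331148026 [-0.71366491 -0.73817236 -1.30361911]
[0.603921   0.08369674 0.022     ]
[ 0.61278972 -0.01494182  0.022     ]
[0.70363252 0.08891744 0.022     ]
0.6037 0.0822
0.6108299496347974 -0.016542917812900668
0.7024429178129007 0.08932994963479741
```

In the tool's units: -0.13 m / 0.6 = -0.2167, -0.04 m / 0.6 = -0.0667.

>>> {"name": "apply_moves", "arguments": {
  "plan": [
    [0,0,0.0025,0,0,0,0],
    [0,0,0.005,0,0,0,0],
    [0,0,0.005,0,0,0,0],
    [0,0,0.005,0,0,0,0.75],
    [0,0,0.005,0,0,0,0.75],
    [0,0,0.005,0,0,0,0.75],
    [0,0,0.005,0,0,0,0.75],
    [0,0,0.005,0,0,0,0.75],
    [0,0,-0.0667,0,0,0,0.75],
    [0,0,-0.15,0,0,0,0.75],
    [0,0,-0.2167,0,0,0,0.75],
    [0,0,-0.2167,0,0,0,0.75],
    [0,0,-0.2167,0,0,0,0.75]
  ]
}}

```text
clock: 15.6
tool_pos: [0.651, 0.137, 0.1728]
tcp_rot: [0.732, -0.681, 0.0, -0.001]
ft_force: [-0.4, -0.2, -1.1]
finger_gap: 0.0641
grip_force: 0.0
```

```bash
python3 - <<'E'
from h import *
s=readout.state(); print(s["clock"],s["tool_pos"],yaw(s)); snap("w6"); 
go([.4135,-.183,.15],-92.9)
E
```

```text
15.6 [0.65097686 0.13695576 0.1728069 ] -85.89
15.6 [0.651  0.137  0.1728] -85.89
[0.3019 0.259  0.0211] [0.01 0.03 7.01]
```

View pics/w6.png

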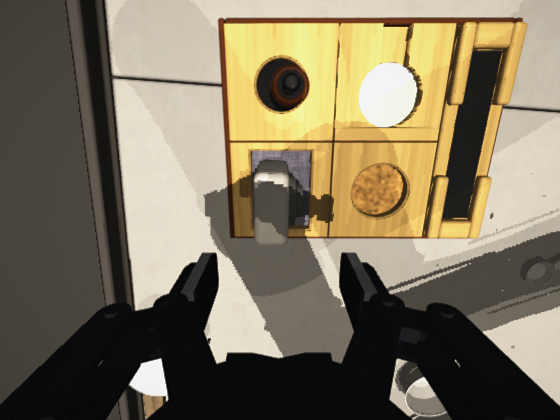

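The timer stands in its well at (270,205). The pen is next.

In the tool's units: 0.302 m / 0.6 = 0.5033, 0.259 m / 0.6 = 0.4317, 7 degrees / 360 = 0.0194.

>>> {"name": "apply_moves", "arguments": {
  "plan": [
    [0.5033,0.4317,0.0333,0,0,0.0194,0.75],
    [0.5033,0.4317,0.0333,0,0,0.0194,0.75],
    [0.5033,0.4317,0.0333,0,0,0.0194,0.75],
    [0.5033,0.4317,0.0333,0,0,0.0194,0.75],
    [0.5033,0.4317,0.0333,0,0,0.0194,0.75],
    [0.5033,0.4317,0.0333,0,0,0.0194,0.75],
    [0.5033,0.4317,0.0333,0,0,0.0194,0.75],
    [0.5033,0.4317,0.0333,0,0,0.0194,0.75],
    [0.5033,0.4317,0.0333,0,0,0.0194,0.75],
    [0.5033,0.4317,0.0333,0,0,0.0194,0.75],
    [0.5033,0.4317,0.0333,0,0,0.0194,0.75],
    [0.5033,0.4317,0.0333,0,0,0.0194,0.75]
  ]
}}

```text
clock: 16.85
tool_pos: [0.4145, -0.1825, 0.1509]
tcp_rot: [-0.69, 0.724, 0.0, -0.0]
ft_force: [-0.2, -0.0, 0.3]
finger_gap: 0.0641
grip_force: 0.0
```

```bash
python3 - <<'E'
from h import *
s=readout.state(); print(s["clock"],s["tool_pos"],yaw(s),s["joint_pos"].round(2)); go([.4135,-.183,.016],-92.9)
E
```

```text
16.85 [ 0.41447373 -0.18246346  0.15093103] -92.81 [ 0.02  0.08 -0.59 -0.   -0.91 -0.07]
[0.0006 0.0009 0.1349] [ 0.04 -0.    0.09]
```

In the tool's units: 0.134 m / 0.6 = 0.2233, 0.08 m / 0.6 = 0.1333.

>>> {"name": "apply_moves", "arguments": {
  "plan": [
    [0.0017,0.0017,0.0833,0,0,0,0.5],
    [0.0017,0.0017,0.1667,0,0,0,0.5],
    [0.0017,0.0017,0.2233,0,0,0,0.5],
    [0.0017,0.0017,0.2233,0,0,0,0.5],
    [0.0017,0.0017,0.2233,0,0,0,0],
    [0.0017,0.0017,0.2233,0,0,0,0],
    [0.0017,0.0017,0.2233,0,0,0,0],
    [0.0017,0.0017,0.2233,0,0,0,0],
    [0.0017,0.0017,0.2233,0,0,0,0],
    [0.0017,0.0017,0.2233,0,0,0,0],
    [0.0017,0.0017,0.2233,0,0,0,0],
    [0.0017,0.0017,0.2233,0,0,0,0],
    [0.0017,0.0017,0.2,0,0,0,0],
    [0.0017,0.0017,0.1333,0,0,0,0],
    [0.0017,0.0017,0.0567,0,0,0,0],
    [0.0017,0.0017,0.0567,0,0,0,0],
    [0.0017,0.0017,0.0567,0,0,0,0]
  ],
  "squeeze": 25
}}

```text
clock: 18.55
tool_pos: [0.4137, -0.1841, 0.1193]
tcp_rot: [-0.689, 0.725, -0.002, 0.002]
ft_force: [-0.2, -0.6, -0.4]
finger_gap: 0.0098
grip_force: 24.1
```

```bash
python3 - <<'E'
from h import *
s=readout.state(); print(s["clock"],s["tool_pos"],yaw(s),s["finger_gap"],s["ft_force"]); go([.4746,.0726,.117],-85.9)
E
```

```text
18.55 [ 0.41368715 -0.18411544  0.11926729] -92.9 0.009818690571382356 [-0.15101623 -0.60942996 -0.39475444]
[-0.2595 -0.0479  0.0026] [-0.27  0.01 -7.  ]
```

In the tool's units: -0.2595 m / 0.6 = -0.4325, -0.25 m / 0.6 = -0.4167, -7 degrees / 360 = -0.0194.

>>> {"name": "apply_moves", "arguments": {
  "plan": [
    [-0.0667,-0.0133,0,0,0,-0.0028,0],
    [-0.1417,-0.0267,0,0,0,-0.0083,0],
    [-0.2167,-0.04,0,0,0,-0.0125,0],
    [-0.2917,-0.0533,0,0,0,-0.0167,0],
    [-0.3667,-0.0667,0,0,0,-0.0194,0],
    [-0.4167,-0.0767,0,0,0,-0.0194,0],
    [-0.4325,-0.08,0,0,0,-0.0194,0],
    [-0.4325,-0.08,0,0,0,-0.0194,0],
    [-0.4325,-0.08,0,0,0,-0.0194,0]
  ]
}}

```text
clock: 19.45
tool_pos: [0.473, 0.072, 0.1166]
tcp_rot: [0.732, -0.681, -0.0, 0.001]
ft_force: [-0.2, -0.5, -0.6]
finger_gap: 0.0102
grip_force: 24.1
```

```bash
python3 - <<'E'
from h import *
s=snap("w7"); print(s["finger_gap"]); go([.4746,.0726,.04],-85.9)
E
```

```text
19.45 [0.473  0.072  0.1166] -85.89
0.01019737447306502
[-0.0009 -0.0017  0.0768] [ 0.08 -0.03 -0.02]
```

View pics/w7.png

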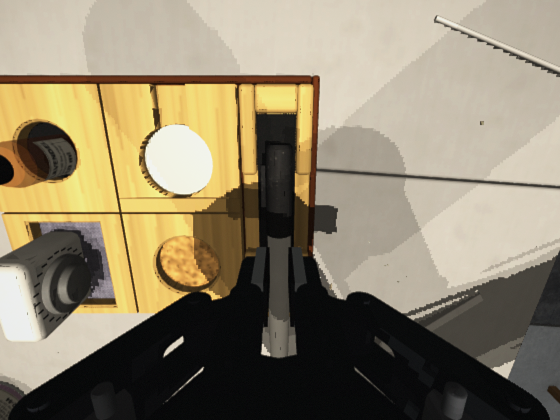

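The pen is held level and in line above its rest, running from (280,150) to (280,350). I'm lowering it.

In the tool's units: 0.078 m / 0.6 = 0.13, 0.04 m / 0.6 = 0.0667.

>>> {"name": "apply_moves", "arguments": {
  "plan": [
    [-0.0017,-0.0025,0.0667,0,0,0,0],
    [-0.0017,-0.0025,0.1,0,0,0,0],
    [-0.0017,-0.0025,0.12,0,0,0,0],
    [-0.0017,-0.0025,0.13,0,0,0,0],
    [-0.0017,-0.0025,0.13,0,0,0,0],
    [-0.0017,-0.0025,0.13,0,0,0,0]
  ]
}}

```text
clock: 20.1
tool_pos: [0.4756, 0.0734, 0.0398]
tcp_rot: [0.732, -0.681, 0.0, -0.0]
ft_force: [0.8, -0.1, -0.2]
finger_gap: 0.0098
grip_force: 24.1
```

In the tool's units: -0.13 m / 0.6 = -0.2167, -0.09 m / 0.6 = -0.15.

>>> {"name": "apply_moves", "arguments": {
  "plan": [
    [0,0,0.0033,0,0,0,0],
    [0,0,0.0033,0,0,0,0],
    [0,0,0.0033,0,0,0,0],
    [0,0,0.0033,0,0,0,0.4],
    [0,0,0.0033,0,0,0,0.4],
    [0,0,0.0033,0,0,0,0.4],
    [0,0,0.0033,0,0,0,0.4],
    [0,0,-0.0667,0,0,0,0.4],
    [0,0,-0.15,0,0,0,0.4],
    [0,0,-0.2167,0,0,0,0.4],
    [0,0,-0.2167,0,0,0,0.4],
    [0,0,-0.2167,0,0,0,0.4]
  ]
}}

```text
clock: 21.3
tool_pos: [0.4756, 0.0741, 0.1703]
tcp_rot: [0.732, -0.681, 0.0, -0.001]
ft_force: [0.5, -0.6, 0.2]
finger_gap: 0.0342
grip_force: 0.0
```

```bash
python3 - <<'E'
from h import *
s=readout.state(); print(s["clock"],s["tool_pos"],yaw(s)); go([.4405,-.326,.12],-90.5)
E
```

```text
21.3 [0.47556184 0.07405809 0.17032648] -85.89
[0.3966 0.0638 0.0496] [-0.13  0.09  4.61]
```

In the tool's units: 0.3965 m / 0.6 = 0.6608, 0.05 m / 0.6 = 0.0833, 4.6 degrees / 360 = 0.0128.

>>> {"name": "apply_moves", "arguments": {
  "plan": [
    [0.6608,0.1067,0.0833,0,0,0.0128,0.75],
    [0.6608,0.1067,0.0833,0,0,0.0128,0.75],
    [0.6608,0.1067,0.0833,0,0,0.0128,0.75],
    [0.6608,0.1067,0.0833,0,0,0.0128,0.75],
    [0.6608,0.1067,0.0833,0,0,0.0128,0.75],
    [0.6608,0.1067,0.0833,0,0,0.0128,0.75],
    [0.6608,0.1067,0.0833,0,0,0.0128,0.75],
    [0.6608,0.1067,0.0833,0,0,0.0128,0.75],
    [0.6608,0.1067,0.0833,0,0,0.0128,0.75],
    [0.6608,0.1067,0.0833,0,0,0.0128,0.75],
    [0.6608,0.1067,0.0833,0,0,0.0128,0.75],
    [0.6608,0.1067,0.0833,0,0,0.0128,0.75]
  ]
}}

```text
clock: 22.5
tool_pos: [0.44, -0.3251, 0.1191]
tcp_rot: [-0.705, 0.71, 0.0, -0.0]
ft_force: [0.3, -0.1, 0.1]
finger_gap: 0.0637
grip_force: 0.0
```

```bash
python3 - <<'E'
from h import *
im,w=load("w3"); f=lambda p:(p[0]/2+130,p[1]/2)
for z in (0,.03,.05): print("blender edge",onplane("wrist",f((360,538)),z,w))
s=snap("w8"); go([.4405,-.326,.021],-90.5)
E
```

```text
blender edge [ 0.326342   -0.35063216  0.        ]
blender edge [ 0.34397591 -0.34697239  0.03      ]
blender edge [ 0.35573185 -0.34453255  0.05      ]
22.5 [ 0.44   -0.3251  0.1191] -90.4
[ 0.0009 -0.0003  0.0984] [-0.    0.01  0.13]
```

View pics/w8.png

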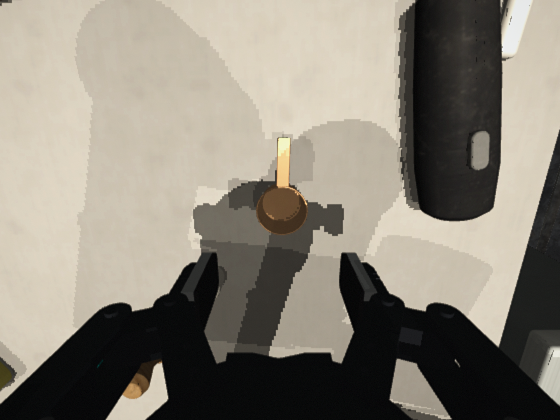

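The scoop is centred between the fingers at (283,210) with its handle pointing up, and the black blender is well clear at (450,110). I'm gripping the cup.

In the tool's units: 0.098 m / 0.6 = 0.1633, 0.05 m / 0.6 = 0.0833.

>>> {"name": "apply_moves", "arguments": {
  "plan": [
    [0.0017,0,0.0833,0,0,0,0.8],
    [0.0017,0,0.1417,0,0,0,0.8],
    [0.0017,0,0.1633,0,0,0,0.8],
    [0.0017,0,0.1633,0,0,0,0.8],
    [0.0017,0,0.1633,0,0,0,0],
    [0.0017,0,0.1633,0,0,0,0],
    [0.0017,0,0.1633,0,0,0,0],
    [0.0017,0,0.1633,0,0,0,0],
    [0.0017,0,0.1633,0,0,0,0],
    [0.0017,0,0.1633,0,0,0,0],
    [0.0017,0,0.1633,0,0,0,0],
    [0.0017,0,0.1417,0,0,0,0],
    [0.0017,0,0.0667,0,0,0,0],
    [0.0017,0,-0.0167,0,0,0,0],
    [0.0017,0,-0.05,0,0,0,0],
    [0.0017,0,-0.05,0,0,0,0],
    [0.0017,0,-0.05,0,0,0,0]
  ],
  "squeeze": 20
}}

```text
clock: 24.25
tool_pos: [0.44, -0.3273, 0.1508]
tcp_rot: [-0.704, 0.71, -0.001, 0.001]
ft_force: [-0.5, 0.7, -0.8]
finger_gap: 0.0398
grip_force: 20.4
```

```bash
python3 - <<'E'
from h import *
s=readout.state(); print(s["clock"],s["tool_pos"],yaw(s),s["finger_gap"],s["grip_force"])
t=np.radians(4.13); c=np.array([.6037-.05*np.cos(t)+.0415*np.sin(t), .0822-.05*np.sin(t)-.0415*np.cos(t)]); b=np.array([.5574,.0287]); print(c)
# cup centre when home: scoop origin -10 mm, cup +18.5 => +8.5 mm along +y
go([c[0],c[1],.15],-85.9)
E
```

```text
24.25 [ 0.43997604 -0.32732775  0.15079428] -90.5 0.039843980651084014 20.431843700789614
[0.55681866 0.03720678]
[-0.3655 -0.1137  0.0009] [-0.14 -0.03 -4.6 ]
```

In the tool's units: -0.3655 m / 0.6 = -0.6092, -0.13 m / 0.6 = -0.2167, -4.6 degrees / 360 = -0.0128.

>>> {"name": "apply_moves", "arguments": {
  "plan": [
    [-0.0667,-0.02,0,0,0,-0.0014,0],
    [-0.1417,-0.0433,0,0,0,-0.0028,0],
    [-0.2167,-0.0667,0,0,0,-0.0056,0],
    [-0.2917,-0.09,0,0,0,-0.0069,0],
    [-0.3667,-0.1133,0,0,0,-0.0083,0],
    [-0.4417,-0.1367,0,0,0,-0.0111,0],
    [-0.5167,-0.16,0,0,0,-0.0128,0],
    [-0.575,-0.1783,0,0,0,-0.0128,0],
    [-0.6092,-0.1892,0,0,0,-0.0128,0],
    [-0.6092,-0.1892,0,0,0,-0.0128,0],
    [-0.6092,-0.1892,0,0,0,-0.0128,0]
  ]
}}

```text
clock: 25.35
tool_pos: [0.5557, 0.0373, 0.1482]
tcp_rot: [0.732, -0.681, -0.001, 0.001]
ft_force: [0.0, -0.4, -0.6]
finger_gap: 0.0401
grip_force: 20.4
```

```bash
python3 - <<'E'
from h import *
s=snap("w9",(40,340,130,430),2); print(s["finger_gap"]); go([.5568,.0372,.035],-85.9)
E
```

```text
25.35 [0.5557 0.0373 0.1482] -85.83
0.04009352818008264
[-0.0005 -0.0015  0.1134] [ 0.12 -0.03  0.02]
```

View pics/w9.png

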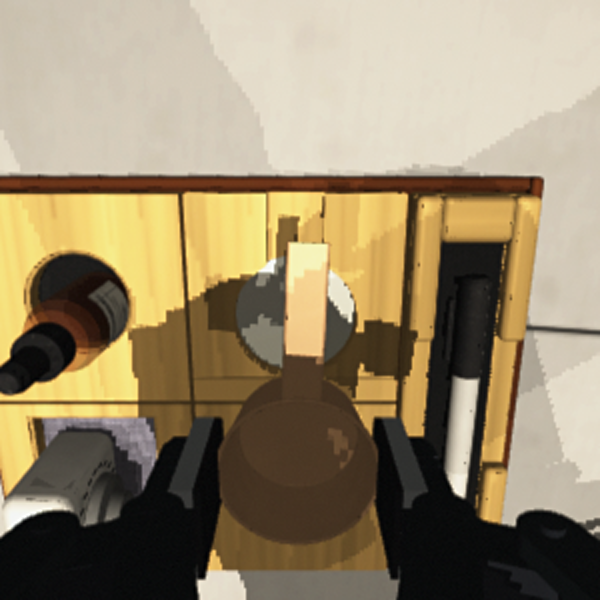

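The scoop is held straight with its handle at (307,300), pointing along the groove, and the pen lies in its bed at (470,380). I'm lowering the scoop.

In the tool's units: 0.115 m / 0.6 = 0.1917, -0.0015 m / 0.6 = -0.0025.

>>> {"name": "apply_moves", "arguments": {
  "plan": [
    [-0.0008,-0.0025,0.075,0,0,0,0],
    [-0.0008,-0.0025,0.1417,0,0,0,0],
    [-0.0008,-0.0025,0.175,0,0,0,0],
    [-0.0008,-0.0025,0.185,0,0,0,0],
    [-0.0008,-0.0025,0.19,0,0,0,0],
    [-0.0008,-0.0025,0.1917,0,0,0,0],
    [-0.0008,-0.0025,0.1917,0,0,0,0]
  ]
}}

```text
clock: 26.1
tool_pos: [0.5587, 0.0379, 0.0355]
tcp_rot: [0.732, -0.681, 0.0, -0.001]
ft_force: [0.6, -0.3, -0.5]
finger_gap: 0.0402
grip_force: 20.4
```

In the tool's units: 0.003 m / 0.6 = 0.005, 0.001 m / 0.6 = 0.0017.

>>> {"name": "apply_moves", "arguments": {
  "plan": [
    [0,0.0017,0.0017,0,0,0,0],
    [0,0.0017,0.0033,0,0,0,0],
    [0,0.0017,0.005,0,0,0,0],
    [0,0.0017,0.005,0,0,0,0]
  ]
}}

```text
clock: 26.5
tool_pos: [0.5569, 0.0378, 0.0314]
tcp_rot: [0.732, -0.681, 0.0, -0.0]
ft_force: [0.1, 0.0, -0.9]
finger_gap: 0.0402
grip_force: 20.4
```

In the tool's units: -0.15 m / 0.6 = -0.25, -0.12 m / 0.6 = -0.2.

>>> {"name": "apply_moves", "arguments": {
  "plan": [
    [0,0,0,0,0,0,0.7],
    [0,0,0,0,0,0,0.7],
    [0,0,0,0,0,0,0.7],
    [0,0,0,0,0,0,0.7],
    [0,0,-0.0333,0,0,0,0.7],
    [0,0,-0.1167,0,0,0,0.7],
    [0,0,-0.2,0,0,0,0.7],
    [0,0,-0.25,0,0,0,0.7],
    [0,0,-0.25,0,0,0,0.7],
    [0,0,-0.25,0,0,0,0.7]
  ]
}}

```text
clock: 27.5
tool_pos: [0.5571, 0.0379, 0.1821]
tcp_rot: [0.732, -0.681, 0.0, -0.001]
ft_force: [0.4, 0.3, -0.7]
finger_gap: 0.0598
grip_force: 0.0
```

```bash
python3 - <<'E'
from h import *
s=snap("w10"); print(s["ft_force"]); go([.570,-.172,.13],-20)
E
```

```text
27.5 [0.5571 0.0379 0.1821] -85.89
[ 0.38732088  0.32662434 -0.71573905]
[0.2102 0.0015 0.0509] [ 1.000e-02  3.000e-02 -6.589e+01]
```

In the tool's units: 0.21 m / 0.6 = 0.35, 0.05 m / 0.6 = 0.0833, -66 degrees / 360 = -0.1833.

>>> {"name": "apply_moves", "arguments": {
  "plan": [
    [0.0833,0,0,0,0,-0.0222,0.7],
    [0.1667,0.0017,0,0,0,-0.0444,0.7],
    [0.25,0.0017,0,0,0,-0.0667,0.7],
    [0.3167,0.0025,0,0,0,-0.0889,0.7],
    [0.35,0.0025,0.0333,0,0,-0.1111,0.7],
    [0.35,0.0025,0.05,0,0,-0.1333,0.7],
    [0.35,0.0025,0.05,0,0,-0.1556,0.7],
    [0.35,0.0025,0.05,0,0,-0.1833,0.7],
    [0.35,0.0025,0.05,0,0,-0.1833,0.7],
    [0.35,0.0025,0.05,0,0,-0.1833,0.7],
    [0.35,0.0025,0.05,0,0,-0.1833,0.7]
  ]
}}

```text
clock: 28.65
tool_pos: [0.5703, -0.1717, 0.1507]
tcp_rot: [0.985, -0.174, -0.0, 0.0]
ft_force: [-0.0, 0.3, -0.6]
finger_gap: 0.0597
grip_force: 0.0
```

```bash
python3 - <<'E'
from h import *
s=snap("w11",(100,300,180,380),3); s=readout.state()
for P in ([.570,-.172,.0],[.570,-.172,.06]): print(proj("wrist",P,s))
print([(d["at"],d["score"]) for d in vision.search_frame("wrist","stamp")])
E
```

```text
28.65 [ 0.5703 -0.1717  0.1507] -20.06
[278.77496564 193.54338808]
[278.82635372 213.90531824]
[([228.2, 119.0], 0.65), ([279.3, 196.6], 0.6)]
```

View pics/w11.png

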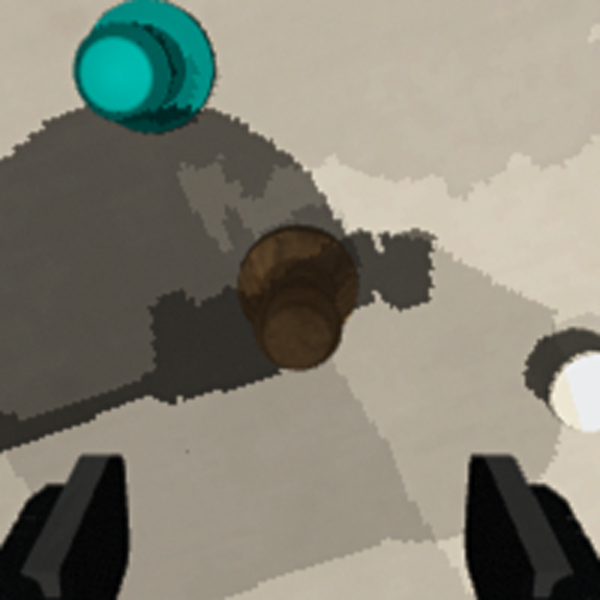

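The brown stamp is centred at crop (299,310), about 2 mm ahead of the tool axis. The turquoise one, at (150,65), is clear of the fingers. I'm gripping the brown stamp.

In the tool's units: 0.111 m / 0.6 = 0.185, 0.095 m / 0.6 = 0.1583.

>>> {"name": "apply_moves", "arguments": {
  "plan": [
    [0.0033,0,0.0833,0,0,0,0.7],
    [0.0033,0,0.1583,0,0,0,0.7],
    [0.0033,0,0.185,0,0,0,0.7],
    [0.0033,0,0.185,0,0,0,0.7],
    [0.0033,0,0.185,0,0,0,0],
    [0.0033,0,0.185,0,0,0,0],
    [0.0033,0,0.185,0,0,0,0],
    [0.0033,0,0.185,0,0,0,0],
    [0.0033,0,0.185,0,0,0,0],
    [0.0033,0,0.185,0,0,0,0],
    [0.0033,0,0.185,0,0,0,0],
    [0.0033,0,0.185,0,0,0,0],
    [0.0033,0,0.15,0,0,0,0],
    [0.0033,0,0.0667,0,0,0,0],
    [0.0033,0,-0.0167,0,0,0,0],
    [0.0033,0,-0.0833,0,0,0,0],
    [0.0033,0,-0.0833,0,0,0,0],
    [0.0033,0,-0.0833,0,0,0,0]
  ],
  "squeeze": 30
}}

```text
clock: 30.55
tool_pos: [0.5726, -0.1723, 0.2028]
tcp_rot: [0.985, -0.173, 0.001, -0.001]
ft_force: [-0.3, 0.8, -3.1]
finger_gap: 0.022
grip_force: 29.7
```

```bash
python3 - <<'E'
from h import *
s=readout.state(); print(s["clock"],s["tool_pos"],yaw(s),s["finger_gap"],s["grip_force"]); go([.5502,.1285,.2],-20)
E
```

```text
30.55 [ 0.57263767 -0.17230292  0.20275433] -19.9 0.0219730855845392 29.720407587010413
[-0.1235 -0.2752  0.0029] [-0.09 -0.16  0.1 ]
```

Held (gap 22 mm). I'm moving over the cork well.

In the tool's units: -0.275 m / 0.6 = -0.4583, -0.1235 m / 0.6 = -0.2058.

>>> {"name": "apply_moves", "arguments": {
  "plan": [
    [-0.025,-0.0567,0,0,0,0,0],
    [-0.055,-0.125,0,0,0,0,0],
    [-0.0867,-0.1933,0,0,0,0,0],
    [-0.1167,-0.26,0,0,0,0,0],
    [-0.1483,-0.33,0,0,0,0,0],
    [-0.1767,-0.3933,0,0,0,0,0],
    [-0.1967,-0.4383,0,0,0,0,0],
    [-0.2058,-0.4583,0,0,0,0,0],
    [-0.2058,-0.4583,0,0,0,0,0],
    [-0.2058,-0.4583,0,0,0,0,0]
  ]
}}

```text
clock: 31.55
tool_pos: [0.5492, 0.1276, 0.2003]
tcp_rot: [0.985, -0.172, -0.001, 0.001]
ft_force: [-0.1, -0.5, -0.6]
finger_gap: 0.022
grip_force: 29.8
```

```bash
python3 - <<'E'
from h import *
s=readout.state(); print(s["clock"],s["tool_pos"],s["finger_gap"]); go([.5502,.1285,.051],-20)
E
```

```text
31.55 [0.54922647 0.12757475 0.2003032 ] 0.022030481904905884
[ 0.0008 -0.0014  0.1493] [0.08 0.08 0.13]
```

In the tool's units: 0.15 m / 0.6 = 0.25, -0.001 m / 0.6 = -0.0017.

>>> {"name": "apply_moves", "arguments": {
  "plan": [
    [0.0017,-0.0017,0.075,0,0,0,0],
    [0.0017,-0.0017,0.15,0,0,0,0],
    [0.0017,-0.0017,0.2083,0,0,0,0],
    [0.0017,-0.0017,0.2333,0,0,0,0],
    [0.0017,-0.0017,0.245,0,0,0,0],
    [0.0017,-0.0017,0.25,0,0,0,0],
    [0.0017,-0.0017,0.25,0,0,0,0],
    [0.0017,-0.0017,0.25,0,0,0,0]
  ]
}}

```text
clock: 32.35
tool_pos: [0.5518, 0.1288, 0.0524]
tcp_rot: [0.985, -0.173, 0.001, -0.001]
ft_force: [-0.6, -0.4, -0.9]
finger_gap: 0.0219
grip_force: 29.8
```

In the tool's units: -0.25 m / 0.6 = -0.4167, 0.001 m / 0.6 = 0.0017.

>>> {"name": "apply_moves", "arguments": {
  "plan": [
    [0,0,0.0017,0,0,0,0],
    [0,0,0.0017,0,0,0,0],
    [0,0,0.0017,0,0,0,0],
    [0,0,0.0017,0,0,0,0.6],
    [0,0,0.0017,0,0,0,0.6],
    [0,0,0.0017,0,0,0,0.6],
    [0,0,0.0017,0,0,0,0.6],
    [0,0,-0.05,0,0,0,0.6],
    [0,0,-0.1333,0,0,0,0.6],
    [0,0,-0.2167,0,0,0,0.6],
    [-0.0833,0,-0.3,0,0,0,0.6],
    [-0.1667,0,-0.3833,0,0,0,0.6],
    [-0.1667,0,-0.4167,0,0,0,0.6],
    [-0.1667,0,-0.4167,0,0,0,0.6],
    [-0.1667,0,-0.4167,0,0,0,0.6],
    [-0.1667,0,-0.4167,0,0,0,0.6]
  ]
}}

```text
clock: 33.95
tool_pos: [0.4568, 0.1626, 0.3005]
tcp_rot: [0.985, -0.173, -0.0, 0.0]
ft_force: [0.6, 0.1, -0.2]
finger_gap: 0.0515
grip_force: 0.0
```

```bash
python3 - <<'E'
from h import *
s=snap("w12",(0,270,100,460),2.2); s=readout.state(); print(s["ft_force"])
B=lambda X,Y,z:np.array([.6037+np.cos(.0721)*X-np.sin(.0721)*Y,.0822+np.sin(.0721)*X+np.cos(.0721)*Y,z])
E={"bottle":B(.05,-.05,.06),"stamp":B(-.05,.05,.04),"timer":B(.05,.05,.05),"scoop":B(-.05,-.055,.03),"pen":B(-.1295,0,.027)}
for c in ("wrist","scene","side"):
    if c!="wrist": im=vision.read_camera(c); cv2.imwrite(f"pics/{c}9.png",im[:,:,::-1])
    for n,P in E.items(): print(c,n,proj(c,P,s).round(0),[(np.round(d["at"]),round(d["score"],2)) for d in vision.search_frame(c,n)[:2]])
E
```

```text
33.95 [0.4568 0.1626 0.3005] -19.87
[ 0.72451055  0.34810035 -0.17613717]
wrist bottle [327. -44.] []
wrist stamp [278.  93.] [(array([279.,  95.]), 0.77)]
wrist timer [242.   5.] [(array([234.,  13.]), 0.92)]
wrist scoop [356.  56.] [(array([345.,  57.]), 0.71)]
wrist pen [336. 135.] [(array([340., 130.]), 0.72)]
scene bottle [277. 159.] [(array([273., 165.]), 0.76)]
scene stamp [217. 169.] [(array([338., 212.]), 0.8), (array([217., 175.]), 0.51)]
scene timer [246. 149.] [(array([250., 149.]), 0.82)]
scene scoop [250. 190.] [(array([248., 191.]), 0.85), (array([210., 198.]), 0.66)]
scene pen [207. 198.] [(array([210., 200.]), 0.73)]
side bottle [328. 187.] [(array([324., 189.]), 0.7), (array([295., 198.]), 0.49)]
side stamp [299. 163.] [(array([306., 247.]), 0.6), (array([295., 165.]), 0.52)]
side timer [332. 165.] []
side scoop [292. 190.] [(array([294., 191.]), 0.57)]
side pen [269. 174.] [(array([269., 175.]), 0.62)]
```

Every detection matches its predicted place within a few pixels, and the arm is clear with no wrist load. I'm handing in.

```bash
python3 -c "
from h import *
print(robot.sign_off())"
```

```text
the job is handed in; nothing more can be done
None
```

All five things are in their own places in the organiser and the job is handed in at about 34 s on the robot's clock; the camera checks matched the expected positions, but sign-off returned no verdict.

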